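# Seal the food tub's lid by running the fingertips round its rim

### The arm

A 6-joint arm with a two-finger parallel gripper is mounted at the origin on a cart in front of the work surface, level with it; the furniture and walls round the work are solid. World frame = base frame: x ahead of the robot, y to its left, z up, the work surface at z = 0. Lengths are in m, angles in rad, forces in N, time in s.
With the tool pointing down it reaches from about 0.3 to 0.75 m from the base axis. Payload 8.5 kg.
Tool frame: the origin (TCP) lies at the very end of the fingers, on their centre line; the grasp point (between the pads) lies 19 mm behind it; z points along the fingers, y is the line along which they close (so a half turn about z gives the same grasp; the last joint's range is limited). The gripper opens to 85 mm and grips with 20 to 120 N. Pads are 22 mm wide; open, the fingers measure 114 mm over their backs; the gripper's body (76 mm by 85 mm) begins 54 mm behind the grasp point. The pads swing forward as they close: fully open they stand 13 mm farther back than shut.
Start: joints at [-1.42, 0.381, 1.297, -0, 1.464, -0.215], TCP at [0.197, -0.514, 0.231] pointing down, gripper open.
Joint ranges: [-3.11, 3.11], [-0.89, 2.33], [0.22, 2.48], [-1.42, 4.56], [0.17, 2.85], [-2.88, 2.88]. Speed limits (rad/s): [2.39, 2.39, 3.14, 3.14, 3.14, 3.14].

### API

Orientations are given as a unit quaternion [w, x, y, z].
In Python, from plant import read_state, camera, camera_info, hand_in, regions_of gives the robot as it stands.
- The arm moves only by the tool arm_command, never from a script. Its argument "steps" is a list that holds one entry, the list of rows, each a list of 5 numbers: the opening, from -1 (shut) to 1 (fully open), then the shift along the tool's x, y, z in mm, then the turn about the tool's z in degrees. In form: [[[hand, tx, ty, tz, roll], ...]]. A call has 1 to 20 rows; each row is the pose to reach, as a shift and turn from the pose commanded when the call began, along the tool's axes at that moment; what a row does not reach only later rows make up. A row lasts 1/10 s, in which the tool goes at most 50 mm and 8.59 degrees, less where a joint would pass 70% of its speed; a pose out of reach is approached as far as the arm can. A call with a gripper value outside its range is refused whole. The fingers move at their own pace and stop on an object; "newtons" is the grip in N (left out, the last holds). Time passes only in rows, so rows that repeat a pose let the fingers close. It gives the time, the measured TCP pose, the force, the opening and the grip force at its end, in the units of the state.
- read_state(): the state, without advancing time (a new reading comes with each control period).
- camera(name): name is "scene" or "top" or "wrist"; returns the picture (420x560x3 uint8, red, green, blue); there is no depth.
- camera_info(name): a dict with "fx", "fy", "cx", "cy" (pixels), "extrinsics" (4x4, takes a point from world to camera coordinates); the wrist camera has in their place "hand_eye" (4x4, takes a point from camera to tool coordinates, whose origin is the TCP and whose axes are the flange's). Camera axes: x right, y down, z forward; pixel columns grow to the right and rows downward; lengths in m; the calibration is good to about 2 mm. A picture is of the moment at which its call begins: read the wrist's pose just before it. camera_info takes no time and is no camera call.
- hand_in(): hands the job in; it is judged then, once.
Trained networks look in the newest picture that a camera, given by its name, has taken for a name from the list of things; names that differ only in an ending like _2 or _b are one class to them, and where a whole thing is asked for, a point or a joint stands for the part that bears it (a point fixed in the world has none). Each returns a list of dicts, best first, with "p" (0 to 1); they miss things now and then, are a little off and sometimes report something else, mostly with a low value. They report only what shows in the picture. A call takes as long as a camera call.
- regions_of(camera, target): "region" (420x560 bool, what is visible of it) and "rect" ([left, top, width, height] in pixels, round what is visible of it).
The state is a dict: "time": time; "joints": joint angles; "dq": joint speeds; "effort": joint torques, N m; "position": TCP position; "orientation": TCP orientation; "ft_force": force on the tool from outside, world axes, zero at the start; "torque": the same for the moment, N m; "gripper_width": finger opening in m; "finger_force": force on a finger pad.
Only numpy, scipy, OpenCV 4.12 (cv2) and the standard library are available. Lean on these libraries where they do the work, as an engineer would, in place of code of your own. Each camera call takes 0.05 s, during which the arm holds its last target. There are 200 camera calls.

### The job

The red lid of the glass food tub is only resting crookedly on its rim. Seal it: with the fingertips shut together, press its near left corner down first, then run them round the lid's rim clockwise as seen from above - left side, far side, right side, near side and back to that first corner - driving the air out ahead of them, until the lid is flush all round. Press gently, do not lift, tip or shove the tub or pull up its lid, and leave the mug, the tomato and the spice jar where they stand.

Things in the scene. Friction and masses are not known exactly. Their poses are not given: they have to be found in the camera images.
- tub: Rectangular glass food tub, about 0.85 kg with its contents, 99 mm (x) by 139 mm (y) over the lid, 60 mm high with the lid home, loose on a grippy base (friction about 0.8). Origin: centre of the underside; x: along its short side, away from the robot; y: along its long side, to the left; z up. It is turned at most 0.35 rad, so 'near left' is always the corner at its -x, +y.
- tub_lid (a joint): How far the whole lid is lifted straight up off the tub, m: 0 at the start and throughout the job. The red plastic lid is one stiff piece, 99 x 139 mm and 9 mm thick, smooth (friction about 0.3), with a flat-topped rim. At the start its corners stand 4 to 9 mm proud of home, each by the sum of its two sides.
- lid_left (a joint): How far the lid's left short side (+y) stands proud, as an angle about the right side, rad: times 0.130 m = its height above home. 0 = home (hard stop), 0.016 to 0.034 at the start. The seal holds each side by friction, without spring: it sinks at about 8 N pressed on that side, stays where it is left, and takes about 15 N pressed in the lid's middle.
- lid_right (a joint): The same for the right short side (-y): times 0.130 m = its height above home; 0 = home, 0.016 to 0.034 at the start; sinks at about 8 N pressed on that side.
- lid_far (a joint): The same for the far long side (+x): times 0.090 m = its height above home; 0 = home, 0.022 to 0.044 at the start; sinks at about 8 N pressed on that side.
- lid_near (a joint): The same for the near long side (-x): times 0.090 m = its height above home; 0 = home, 0.022 to 0.044 at the start; sinks at about 8 N pressed on that side.
- near_left (a point): Point on the top face of the lid's rim at the near left corner (-x, +y of the tub), on the line along which the fingertips run, 10 mm in from the lid's outer edge. It moves with the lid; with the lid fully home it lies 60 mm above the tub's underside.
- mid_left (a point): Point on the top face of the lid's rim at the middle of the left short side (+y), on the line along which the fingertips run, 10 mm in from the lid's outer edge. It moves with the lid; with the lid fully home it lies 60 mm above the tub's underside.
- far_left (a point): Point on the top face of the lid's rim at the far left corner (+x, +y), on the line along which the fingertips run, 10 mm in from the lid's outer edge. It moves with the lid; with the lid fully home it lies 60 mm above the tub's underside.
- mid_far (a point): Point on the top face of the lid's rim at the middle of the far long side (+x), on the line along which the fingertips run, 10 mm in from the lid's outer edge. It moves with the lid; with the lid fully home it lies 60 mm above the tub's underside.
- far_right (a point): Point on the top face of the lid's rim at the far right corner (+x, -y), on the line along which the fingertips run, 10 mm in from the lid's outer edge. It moves with the lid; with the lid fully home it lies 60 mm above the tub's underside.
- mid_right (a point): Point on the top face of the lid's rim at the middle of the right short side (-y), on the line along which the fingertips run, 10 mm in from the lid's outer edge. It moves with the lid; with the lid fully home it lies 60 mm above the tub's underside.
- near_right (a point): Point on the top face of the lid's rim at the near right corner (-x, -y), on the line along which the fingertips run, 10 mm in from the lid's outer edge. It moves with the lid; with the lid fully home it lies 60 mm above the tub's underside.
- mid_near (a point): Point on the top face of the lid's rim at the middle of the near long side (-x), on the line along which the fingertips run, 10 mm in from the lid's outer edge. It moves with the lid; with the lid fully home it lies 60 mm above the tub's underside.
- mug: White mug with a dark handle, 81 mm across, 116 mm with the handle, 95 mm high, standing to the left of the tub; a bystander. Origin: centre of the underside of the whole outline.
- tomato: Red tomato, 74 mm across and 69 mm high, to the right of the tub; a bystander. Origin: underside.
- spice_jar: Spice jar with a red cap, 45 mm across and 106 mm high, beyond the tub; a bystander. Origin: centre of the underside.

How it is judged:
By the outcome, as a careful person would: the job done as asked, in the order asked, and still so for the second after the job is handed in, with the robot touching nothing.
It also fails if it takes over 58 s, if anything falls off the work surface, if the arm or the gripper's body presses on something with over 40 N, if the wrist force passes 120 N, or if a joint passes its speed limit or range.

## Working session

There is one attempt and no reset: what is moved stays moved. The work goes in short steps, Python scripts to look and compute and a tool call to move; the robot and the scene stay as the last step left them, time stands still between calls to the robot, and variables do not carry over. Pictures are saved under pics/ and viewed, at most 10 in all, crops included, and the job is handed in when it is done.

Besides the shell and the picture viewer there is one more tool, called after "Request:" as name(argument=value, ...) on one line, values as JSON. arm_command: Moves the arm, as the interface text tells. Its arguments: {"type":"object","properties":{"steps":{"type":"array"},"newtons":{"type":"number"}},"required":["steps"]}

```bash
mkdir -p pics
python3 - <<'E'
from plant import *
import cv2,numpy as np
s=read_state(); print({k:np.round(v,3).tolist() for k,v in s.items()})
ims=[]
for n in("top","scene"):
    im=camera(n); cv2.imwrite(f"pics/{n}0.png",im[...,::-1])
    i=camera_info(n); print(n,i["fx"],i["fy"],i["cx"],i["cy"],np.round(i["extrinsics"],4).tolist())
    for t in("tub","tub_lid","mug","tomato","spice_jar"):
        for r in regions_of(n,t)[:2]: print(t,round(r["p"],2),r["rect"],cv2.minAreaRect(np.argwhere(r["region"])[:,::-1].astype(np.float32)))
    ims.append(im)
print(np.round(camera_info("wrist")["hand_eye"],4).tolist())
E
```

```text
{'time': 0.0, 'joints': [-1.42, 0.381, 1.298, -0.0, 1.464, -0.215], 'dq': [0.0, -0.001, 0.001, 0.001, -0.001, 0.002], 'effort': [0.001, -44.846, -23.128, -0.0, 0.005, -0.0], 'position': [0.197, -0.513, 0.231], 'orientation': [-0.001, 0.983, 0.182, 0.0], 'ft_force': [-0.327, 0.228, -0.314], 'torque': [0.029, -0.012, 0.001], 'finger_force': 0.0, 'gripper_width': 0.085}
top 461.45728928602705 461.45728928602705 277.6185215475217 205.29948155381797 [[-0.0033, -0.9999, 0.0098, -0.0004], [-0.9932, 0.0022, -0.1164, 0.5141], [0.1164, -0.0102, -0.9932, 0.8963], [0.0, 0.0, 0.0, 1.0]]
tub 0.86 [297.4, 192.0, 74.5, 53.0] ((334.72308349609375, 220.78463745117188), (50.358097076416016, 71.44400787353516), 82.87498474121094)
tub_lid 0.8 [298.0, 194.6, 73.7, 54.7] ((334.82672119140625, 220.94525146484375), (51.29124450683594, 72.10857391357422), 83.0887680053711)
mug 0.72 [219.7, 207.1, 47.1, 53.1] ((242.51219177246094, 231.60975646972656), (53.89059066772461, 43.95175552368164), 83.6598129272461)
tomato 0.86 [399.0, 199.9, 36.0, 36.9] ((416.2000732421875, 217.40003967285156), (34.882659912109375, 3
[... 774 characters left out ...]
 45.0)
tub_lid 0.6 [303.1, 183.1, 65.6, 51.7] ((335.7500305175781, 205.74998474121094), (44.547725677490234, 59.396968841552734), 45.0)
mug 0.66 [245.7, 229.2, 58.6, 63.0] ((281.7767639160156, 259.0994873046875), (61.38658142089844, 57.07933044433594), 46.332218170166016)
tomato 0.93 [366.0, 168.1, 30.4, 27.3] ((381.0, 180.5), (27.0, 30.0), 90.0)
spice_jar 0.76 [278.3, 149.5, 26.3, 43.8] ((289.5, 170.5), (47.0, 21.0), 90.0)
spice_jar 0.69 [303.7, 181.6, 64.2, 55.1] ((335.9836120605469, 206.18032836914062), (43.78861618041992, 63.50629425048828), 50.19443130493164)
[[-0.0005, -0.9639, -0.2664, 0.0665], [1.0, -0.0004, -0.0005, -0.0003], [0.0004, -0.2664, 0.9639, -0.1427], [0.0, 0.0, 0.0, 1.0]]
```

```bash
cat > h.py <<'E'
from plant import *
import cv2,numpy as np
from scipy.spatial.transform import Rotation as R
def cam(name,s=None):
    i=camera_info(name); K=np.array([[i["fx"],0,i["cx"]],[0,i["fy"],i["cy"]],[0,0,1]])
    if "extrinsics" in i: E=np.array(i["extrinsics"])
    else:
        T=np.eye(4); T[:3,:3]=R.from_quat(np.roll(s["orientation"],-1)).as_matrix(); T[:3,3]=s["position"]
        E=np.linalg.inv(T@np.array(i["hand_eye"]))
    return K,E
def ray(uv,z,K,E):
    uv=np.atleast_2d(uv).astype(float); Ri=E[:3,:3].T; c=-Ri@E[:3,3]
    d=(Ri@np.linalg.inv(K)@np.c_[uv,np.ones(len(uv))].T).T
    return c+d*((z-c[2])/d[:,2])[:,None]
def lidfit(name,reg,z,s=None):
    K,E=cam(name,s); cs=max(cv2.findContours(reg.astype(np.uint8),cv2.RETR_EXTERNAL,cv2.CHAIN_APPROX_NONE)[0],key=len)[:,0]
    P=ray(cs,z,K,E)[:,:2]; (c,wh,a)=cv2.minAreaRect((P*1000).astype(np.float32)); return c,wh,a
E
python3 - <<'E'
from h import *
im=camera("top"); cv2.imwrite("pics/topc.png",cv2.resize(im[100:280,190:460,::-1],None,fx=2.9,fy=2.9,interpolation=cv2.INTER_CUBIC))
r=regions_of("top","tub_lid")[0]; print("top",lidfit("top",r["region"],.066))
K,E=cam("top")
for n,uv,z in(("mug",(242.5,231.6),.09),("tomato",(416.5,218),.035),("jar",(338,143.8),.06)): print(n,ray(uv,z,K,E))
im=camera("scene");r=regions_of("scene","tub_lid")[0]; print("scene",lidfit("scene",r["region"],.066))
s=read_state();print(R.from_quat(np.roll(s["orientation"],-1)).as_matrix().round(3))
E
```

```text
top ((480.3245849609375, -110.95571899414062), (97.61980438232422, 136.47280883789062), 5.6045708656311035)
mug [[0.45787797 0.06441382 0.09      ]]
tomato [[ 0.48738127 -0.27887878  0.035     ]]
jar [[ 0.63263851 -0.12116799  0.06      ]]
scene ((478.49517822265625, -109.42813873291016), (100.50143432617188, 144.1848907470703), 6.204660892486572)
[[ 0.934  0.358  0.   ]
 [ 0.358 -0.934  0.   ]
 [ 0.    -0.    -1.   ]]
```

View pics/topc.png

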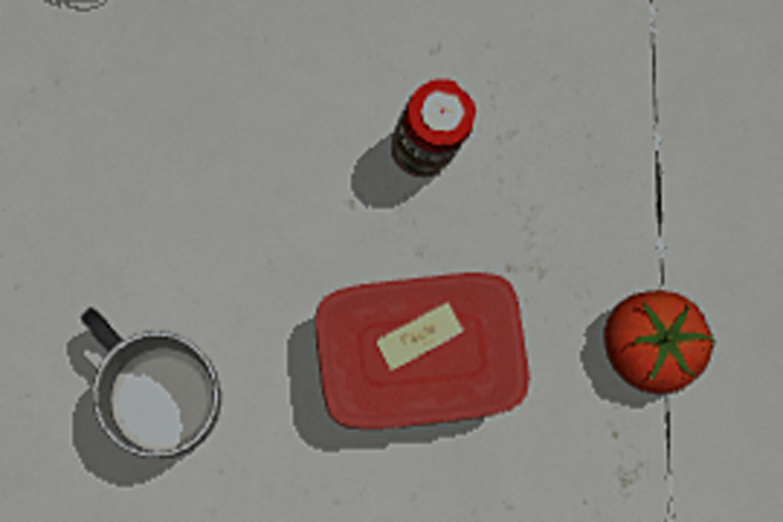

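The top view shows the red lid centred near crop pixel (422, 350), turned slightly (about 6°). The mug is left of it, the tomato right and the jar beyond. Next I go above the lid with the fingers shut.

Request:
arm_command(steps=[[[-1,20,-13,0,1],[-1,50,-34,0,2],[-1,90,-60,0,4],[-1,130,-87,0,6],[-1,170,-114,0,8],[-1,210,-141,0,10],[-1,250,-168,0,12],[-1,290,-195,0,13],[-1,330,-222,0,14],[-1,365,-245,0,15],[-1,393,-264,0,15],[-1,408,-274,0,15],[-1,408,-274,0,15],[-1,408,-274,0,15]]], newtons=40)

```text
time: 2.2
position: [0.4796, -0.1119, 0.2312]
orientation: [0.0, 0.999, 0.052, -0.0]
ft_force: [-0.2, 0.6, -0.1]
gripper_width: 0.0002
finger_force: 0.0
```

Run:
```python
from h import *
s=read_state(); im=camera("wrist"); cv2.imwrite("pics/w1.png",im[...,::-1])
print(s["time"],s["position"],R.from_quat(np.roll(s["orientation"],-1)).as_matrix().round(3).tolist(),s["gripper_width"],s["ft_force"])
for r in regions_of("wrist","tub_lid")[:2]:
    print(r["p"],r["rect"],lidfit("wrist",r["region"],.066,s))
K,E=cam("wrist",s);print(K)
```

```text
2.2 [ 0.47955902 -0.11189552  0.23124319] [[0.995, 0.104, -0.0], [0.104, -0.995, -0.0], [-0.0, 0.0, -1.0]] 0.00016954717813314531 [-0.15967705  0.57944526 -0.06642727]
0.7 [215.1, 142.7, 131.1, 96.0] ((480.1790466308594, -112.72592163085938), (99.71833801269531, 136.1106414794922), 6.5243377685546875)
[[298.41924965   0.         281.11689286]
 [  0.         298.41924965 210.30267782]
 [  0.           0.           1.        ]]
```

View pics/w1.png

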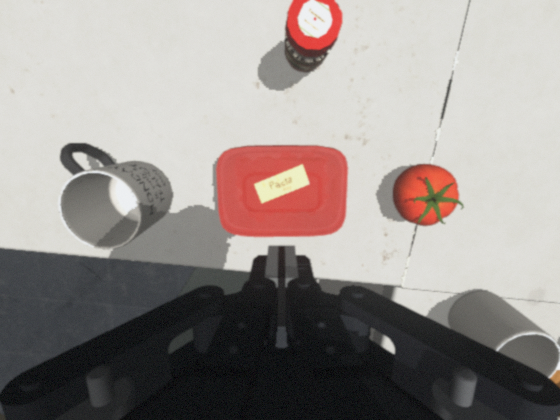

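The wrist view confirms the pose: lid at columns 215–346, rows 143–238, mug clear on the left, fingers shut. The tool is already square to the tub and centred, so the rim line lies at ±39.5 / ±59.5 mm. Next I hover over the near left corner.

Request:
arm_command(steps=[[[-1,-15,-22,20,0],[-1,-39.5,-59.5,55,0],[-1,-39.5,-59.5,95,0],[-1,-39.5,-59.5,130,0],[-1,-39.5,-59.5,148,0],[-1,-39.5,-59.5,155,0],[-1,-39.5,-59.5,157,0],[-1,-39.5,-59.5,157,0]]])

```text
time: 3.1
position: [0.4346, -0.0573, 0.075]
orientation: [0.0, 0.999, 0.052, 0.001]
ft_force: [-0.8, -0.1, -0.1]
gripper_width: 0.0001
finger_force: 0.0
```

Run:
```python
from h import *
im=camera("wrist"); cv2.imwrite("pics/w2.png",im[...,::-1]); s=read_state(); print(s["ft_force"],s["position"])
```

```text
[-0.07352294  0.63851739  0.66746294] [ 0.43474134 -0.05720202  0.07518623]
```

View pics/w2.png

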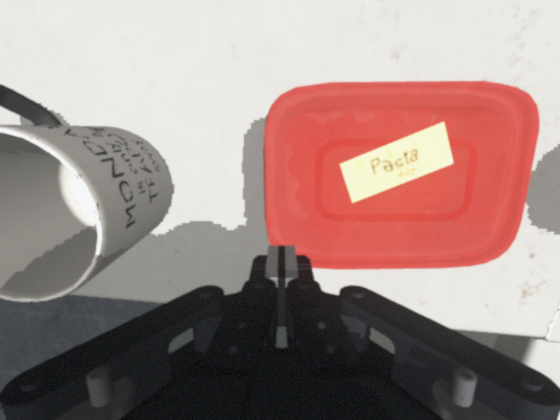

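The shut fingertips (about (281, 250)) stand just inside the lid's near left corner. Next I press down slowly.

Request:
arm_command(steps=[[[-1,0,0,2,0],[-1,0,0,4,0],[-1,0,0,6,0],[-1,0,0,7,0],[-1,0,0,8,0],[-1,0,0,9,0],[-1,0,0,10,0]]])

```text
time: 3.85
position: [0.4343, -0.0567, 0.0644]
orientation: [0.0, 0.999, 0.052, 0.0]
ft_force: [-0.4, 0.5, 4.1]
gripper_width: 0.0002
finger_force: 1.9
```

Request:
arm_command(steps=[[[-1,0,0,1,0],[-1,0,0,2,0],[-1,0,0,2.5,0],[-1,0,0,3,0]]])

```text
time: 4.25
position: [0.4343, -0.0567, 0.0613]
orientation: [-0.0, 0.999, 0.052, 0.0]
ft_force: [-0.2, 0.3, 4.4]
gripper_width: 0.0004
finger_force: 2.0
```

Request:
arm_command(steps=[[[-1,0,0,0.5,0],[-1,0,0,1,0],[-1,0,0,1.5,0],[-1,0,0,1.8,0]]])

```text
time: 4.65
position: [0.4342, -0.0567, 0.0595]
orientation: [-0.0, 0.999, 0.052, -0.0]
ft_force: [-0.5, 0.7, 4.7]
gripper_width: 0.0002
finger_force: 2.1
```

Request:
arm_command(steps=[[[-1,0,0,0.3,0],[-1,0,0,0.6,0],[-1,0,0,0.9,0],[-1,0,0,1.2,0]]])

```text
time: 5.05
position: [0.4343, -0.0567, 0.0584]
orientation: [0.0, 0.999, 0.052, 0.0]
ft_force: [-1.0, 0.9, 7.1]
gripper_width: 0.0001
finger_force: 3.0
```

Request:
arm_command(steps=[[[-1,0,0,0.3,0],[-1,0,0,0.6,0],[-1,0,0,0.9,0],[-1,0,0,0.9,0]]])

```text
time: 5.45
position: [0.4344, -0.0568, 0.0577]
orientation: [0.0, 0.999, 0.052, 0.0]
ft_force: [-1.8, 0.3, 7.6]
gripper_width: -0.0002
finger_force: 3.7
```

Run:
```python
from h import *
im=camera("scene"); a=cv2.resize(im[150:290,240:420,::-1],None,fx=4,fy=4,interpolation=cv2.INTER_CUBIC); cv2.imwrite("pics/s3.png",a); s=read_state(); print(s["ft_force"],s["position"],s["torque"])
```

```text
[-0.93226282  0.89720607  7.40408143] [ 0.434451   -0.056804    0.05766862] [0.16109616 0.20355648 0.01134866]
```

View pics/s3.png

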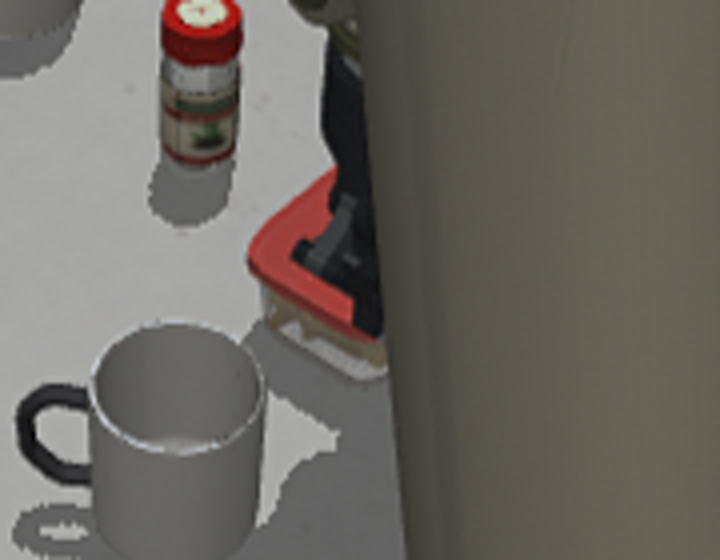

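The near left corner is down and the tub stands flat, base not tilted. I press a little further to find the stop.

Request:
arm_command(steps=[[[-1,0,0,0.3,0],[-1,0,0,0.6,0],[-1,0,0,0.8,0],[-1,0,0,0.8,0]]])

```text
time: 5.9
position: [0.4345, -0.0568, 0.057]
orientation: [0.0, 0.999, 0.052, 0.0]
ft_force: [-0.6, 0.1, 9.0]
gripper_width: -0.0
finger_force: 4.4
```

Request:
arm_command(steps=[[[-1,0,0,0.5,0],[-1,0,0,1,0],[-1,0,0,1.5,0],[-1,0,0,1.5,0],[-1,0,0,1.5,0]]])

```text
time: 6.4
position: [0.4346, -0.0568, 0.0558]
orientation: [0.0, 0.999, 0.052, 0.001]
ft_force: [-1.5, 1.9, 13.4]
gripper_width: -0.0001
finger_force: 7.0
```

Request:
arm_command(steps=[[[-1,3,0,0,0],[-1,7,0,0,0],[-1,11,0,0,0],[-1,15,0,0,0],[-1,19,0,0,0],[-1,23,0,0,0],[-1,27,0,0,0],[-1,31,0,0,0],[-1,35,0,0,0],[-1,39.5,0,0,0],[-1,39.5,0,0,0]]])

```text
time: 7.5
position: [0.4727, -0.0524, 0.0559]
orientation: [-0.0, 0.999, 0.052, -0.001]
ft_force: [-7.6, 1.7, 18.6]
gripper_width: 0.0
finger_force: 9.6
```

Request:
arm_command(steps=[[[-1,2,0,-0.7,0],[-1,6,0,-1.2,0],[-1,10,0,-1.5,0],[-1,14,0,-1.5,0],[-1,18,0,-1.5,0],[-1,22,0,-1.5,0]]])

```text
time: 8.1
position: [0.495, -0.0505, 0.0571]
orientation: [0.0, 0.999, 0.052, -0.001]
ft_force: [-5.3, -1.3, 11.1]
gripper_width: -0.0
finger_force: 5.8
```

Request:
arm_command(steps=[[[-1,4,0,0,0],[-1,8,0,0,0],[-1,12,0,0,0],[-1,15,0,0,0],[-1,17.5,0,0,0],[-1,17.5,0,0.4,0],[-1,17.5,0,0.4,0]]])

```text
time: 8.8
position: [0.513, -0.0487, 0.0568]
orientation: [0.0, 0.999, 0.052, 0.0]
ft_force: [-1.5, -0.3, 10.9]
gripper_width: -0.0001
finger_force: 5.4
```

Request:
arm_command(steps=[[[-1,0,0,0.4,0],[-1,0,0,0.8,0],[-1,0,3,0.8,0],[-1,0,7,0.8,0],[-1,0,11,0.8,0],[-1,0,15,0.8,0],[-1,0,19,0.8,0],[-1,0,23,0.8,0],[-1,0,27,0.8,0],[-1,0,31,0.8,0]]])

```text
time: 9.8
position: [0.5169, -0.0794, 0.0567]
orientation: [0.0, 0.999, 0.052, 0.001]
ft_force: [-0.5, 4.0, 16.8]
gripper_width: 0.0001
finger_force: 8.2
```

Request:
arm_command(steps=[[[-1,0,4,-0.3,0],[-1,0,8,-0.6,0],[-1,0,12,-0.8,0],[-1,0,16,-0.8,0],[-1,0,20,-0.8,0],[-1,0,24,-0.8,0],[-1,0,28.5,-0.8,0],[-1,0,32,-0.8,0],[-1,0,36,-0.8,0]]])

```text
time: 10.7
position: [0.5207, -0.1145, 0.0578]
orientation: [-0.0, 0.999, 0.052, 0.002]
ft_force: [-0.2, 7.6, 18.6]
gripper_width: 0.0004
finger_force: 9.2
```

Request:
arm_command(steps=[[[-1,0,3,-0.4,0],[-1,0,7,-0.8,0],[-1,0,11,-0.8,0],[-1,0,15,-0.8,0],[-1,0,19,-0.8,0],[-1,0,23,-0.8,0],[-1,0,27,-0.8,0]]])

```text
time: 11.4
position: [0.5232, -0.1417, 0.058]
orientation: [-0.0, 0.999, 0.052, 0.001]
ft_force: [-0.8, 5.0, 11.2]
gripper_width: 0.0
finger_force: 6.1
```

Request:
arm_command(steps=[[[-1,0,4,0,0],[-1,0,8,0,0],[-1,0,12,0,0],[-1,0,16,0,0],[-1,0,20,0.3,0],[-1,0,23,0.6,0],[-1,0,25,0.9,0],[-1,0,25,1.2,0],[-1,0,25,1.2,0]]])

```text
time: 12.3
position: [0.5259, -0.1666, 0.0568]
orientation: [-0.0, 0.999, 0.052, 0.001]
ft_force: [0.8, 5.6, 12.3]
gripper_width: -0.0005
finger_force: 5.8
```

Request:
arm_command(steps=[[[-1,0,0,0.4,0],[-1,0,0,0.8,0],[-1,-3,0,0.8,0],[-1,-7,0,0.8,0],[-1,-11,0,0.8,0],[-1,-15,0,0.6,0],[-1,-19,0,0.4,0],[-1,-23,0,0.2,0],[-1,-27,0,0,0]]])

```text
time: 13.2
position: [0.5011, -0.171, 0.0576]
orientation: [0.002, 0.999, 0.052, 0.004]
ft_force: [6.1, 0.1, 11.8]
gripper_width: -0.0002
finger_force: 5.6
```

Request:
arm_command(steps=[[[-1,-4,0,0.2,0],[-1,-8,0,0.4,0],[-1,-12.5,0,0.4,0],[-1,-16,0,0.4,0],[-1,-20,0,0.4,0],[-1,-24,0,0.4,0],[-1,-28,0,0.4,0],[-1,-32,0,0.4,0]]])

```text
time: 14.0
position: [0.4696, -0.1747, 0.0574]
orientation: [0.003, 0.999, 0.052, 0.004]
ft_force: [7.4, -0.3, 14.0]
gripper_width: -0.0003
finger_force: 6.6
```

Remaining to the near right corner: 20 mm.

Request:
arm_command(steps=[[[-1,-4,0,0,0],[-1,-8,0,0,0],[-1,-12,0,0,0],[-1,-16,0,0.2,0],[-1,-19,0,0.4,0],[-1,-20,0,0.6,0],[-1,-20,0,0.8,0],[-1,-20,0,0.8,0]]])

```text
time: 14.8
position: [0.4492, -0.1768, 0.0564]
orientation: [0.002, 0.999, 0.052, 0.003]
ft_force: [4.4, -0.5, 15.2]
gripper_width: 0.0004
finger_force: 7.3
```

Request:
arm_command(steps=[[[-1,-2,0,0,0],[-1,-2,-3,0,0],[-1,-2,-7,0,0],[-1,-2,-11,0,0],[-1,-2,-15,0,0],[-1,-2,-19,0,0],[-1,-2,-23,0,0],[-1,-2,-27,0,0],[-1,-2,-31,0,0]]])

```text
time: 15.7
position: [0.4442, -0.1475, 0.057]
orientation: [0.004, 0.999, 0.052, 0.004]
ft_force: [1.1, -7.8, 21.5]
gripper_width: -0.0001
finger_force: 10.7
```

Request:
arm_command(steps=[[[-1,0,-3,-0.8,0],[-1,0,-7,-1.5,0],[-1,0,-11,-2,0],[-1,0,-15,-2,0],[-1,0,-19,-2,0],[-1,0,-23,-2,0],[-1,0,-28.5,-2,0]]])

```text
time: 16.4
position: [0.4401, -0.1178, 0.0577]
orientation: [0.002, 0.999, 0.052, 0.002]
ft_force: [0.7, -5.3, 10.3]
gripper_width: 0.0001
finger_force: 5.0
```

Request:
arm_command(steps=[[[-1,0,-4,0.3,0],[-1,0,-8,0.6,0],[-1,0,-12,0.6,0],[-1,0,-16,0.6,0],[-1,0,-20,0.6,0],[-1,0,-24,0.6,0],[-1,0,-28,0.6,0]]])

```text
time: 17.1
position: [0.4352, -0.0878, 0.0557]
orientation: [-0.0, 0.999, 0.052, -0.0]
ft_force: [0.0, -0.0, -1.5]
gripper_width: -0.0
finger_force: 0.0
```

Contact was lost, so I look before going on.

Run:
```python
from h import *
s=read_state(); im=camera("wrist"); cv2.imwrite("pics/w4.png",im[...,::-1]); print(s["ft_force"],s["position"])
for r in regions_of("wrist","tub_lid")[:2]: print(r["p"],lidfit("wrist",r["region"],.060,s))
camera("top")
for r in regions_of("top","tub_lid")[:2]: print(r["p"],lidfit("top",r["region"],.060))
```

```text
[ 0.03048746 -0.01956483 -1.49662072] [ 0.43523909 -0.0878484   0.05571876]
0.71 ((490.1189270019531, -122.52240753173828), (135.49806213378906, 96.24787139892578), 71.7752914428711)
0.55 ((521.3023071289062, -131.84237670898438), (135.53880310058594, 34.26933288574219), 70.68576049804688)
0.33 ((486.7884826660156, -269.645751953125), (67.69949340820312, 68.75896453857422), 43.68378829956055)
```

View pics/w4.png

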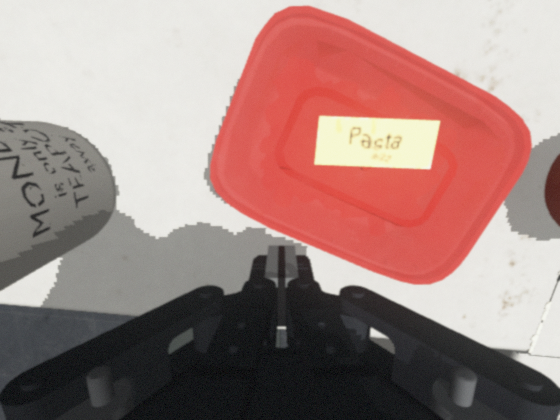

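The tub has turned about 24° clockwise and slid roughly 15 mm under the drag, so the fingers ran off the near edge (now 13 mm outside it). I lift clear, re-centre with the tool turned to match, and measure again.

Request:
arm_command(steps=[[[-1,0,0,-20,0],[-1,0,0,-50,0],[-1,20,15,-85,8],[-1,40,32,-120,16],[-1,51,40,-145,24],[-1,51,40,-145,24],[-1,51,40,-145,24]]])

```text
time: 18.0
position: [0.4901, -0.1227, 0.2005]
orientation: [-0.0, 0.988, -0.156, -0.0]
ft_force: [0.1, 0.8, -1.0]
gripper_width: -0.0001
finger_force: 0.0
```

Run:
```python
from h import *
s=read_state(); im=camera("wrist"); print(s["time"],s["position"],s["ft_force"],s["joints"][5],R.from_quat(np.roll(s["orientation"],-1)).as_matrix().round(3).tolist())
for r in regions_of("wrist","tub_lid")[:1]: print(r["p"],lidfit("wrist",r["region"],.060,s))
# colour-based cross-check
hsv=cv2.cvtColor(im,cv2.COLOR_RGB2HSV); m=((hsv[...,0]<8)|(hsv[...,0]>170))&(hsv[...,1]>120)
n,l,st,c=cv2.connectedComponentsWithStats(m.astype(np.uint8)); k=1+st[1:,4].argmax(); print(st[k],lidfit("wrist",l==k,.060,s))
y,x,w,h=st[k][1],st[k][0],st[k][2],st[k][3]
a=cv2.resize(im[y-15:y+h+60,x-15:x+w+15,::-1],None,fx=4,fy=4,interpolation=cv2.INTER_CUBIC);print(a.shape); cv2.imwrite("pics/w5.png",a)
```

```text
18.0 [ 0.49007615 -0.12267346  0.20050938] [ 0.05276082  0.83337889 -0.98209604] 1.40409989197357 [[0.951, -0.308, -0.001], [-0.308, -0.951, 0.0], [-0.001, -0.0, -1.0]]
0.57 ((491.1669616699219, -123.35459899902344), (135.77992248535156, 97.54328918457031), 72.0135498046875)
[  211   148   141    97 11319] ((490.4377136230469, -122.64697265625), (134.17135620117188, 95.71947479248047), 72.01785278320312)
(688, 684, 3)
```

View pics/w5.png

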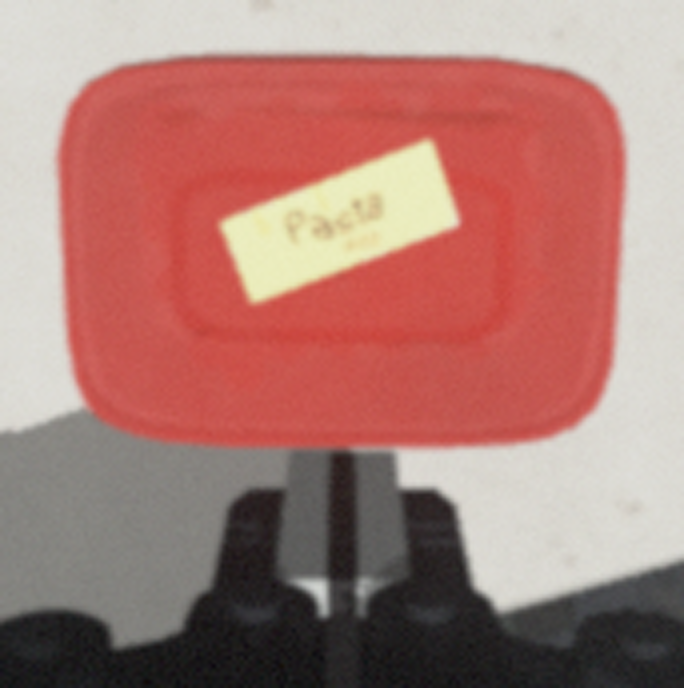

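The lid is now square in the tool frame and centred to within 1 mm, and it looks level. I resume at the near right corner and finish the near side with less force.

Request:
arm_command(steps=[[[-1,-15,22,20,0],[-1,-39.5,59.5,55,0],[-1,-39.5,59.5,90,0],[-1,-39.5,59.5,118,0],[-1,-39.5,59.5,129,0],[-1,-39.5,59.5,133,0],[-1,-39.5,59.5,135,0],[-1,-39.5,59.5,137,0],[-1,-39.5,59.5,138,0],[-1,-39.5,59.5,139,0],[-1,-39.5,59.5,140,0],[-1,-39.5,59.5,140,0]]])

```text
time: 19.3
position: [0.4344, -0.1671, 0.0611]
orientation: [0.0, 0.988, -0.157, 0.0]
ft_force: [0.1, 0.3, -0.6]
gripper_width: -0.0002
finger_force: 0.0
```

Request:
arm_command(steps=[[[-1,0,0,0.5,0],[-1,0,0,1,0],[-1,0,0,1.5,0],[-1,0,0,2,0],[-1,0,0,2.3,0],[-1,0,0,2.3,0]]])

```text
time: 19.9
position: [0.4345, -0.1671, 0.0588]
orientation: [0.0, 0.988, -0.157, 0.0]
ft_force: [-0.2, 0.4, 1.1]
gripper_width: -0.0001
finger_force: 0.8
```

Request:
arm_command(steps=[[[-1,0,0,0.5,0],[-1,0,0,1,0],[-1,0,0,1.5,0],[-1,0,0,2,0],[-1,0,0,2,0]]])

```text
time: 20.4
position: [0.4347, -0.1674, 0.0574]
orientation: [0.0, 0.988, -0.157, 0.001]
ft_force: [-2.4, -0.5, 9.9]
gripper_width: -0.0
finger_force: 5.3
```

Request:
arm_command(steps=[[[-1,0,-2,-0.2,0],[-1,0,-5,-0.4,0],[-1,0,-8,-0.4,0],[-1,0,-11,-0.4,0],[-1,0,-14,-0.4,0],[-1,0,-17,-0.4,0],[-1,0,-20,-0.4,0]]])

```text
time: 21.1
position: [0.4415, -0.1494, 0.0581]
orientation: [0.001, 0.988, -0.157, 0.001]
ft_force: [-1.9, -4.6, 11.6]
gripper_width: -0.0001
finger_force: 5.4
```

```bash
cat >> h.py <<'E'
def where():
    s=read_state(); im=camera("wrist"); hsv=cv2.cvtColor(im,cv2.COLOR_RGB2HSV); m=((hsv[...,0]<8)|(hsv[...,0]>170))&(hsv[...,1]>120)
    n,l,st,c=cv2.connectedComponentsWithStats(m.astype(np.uint8)); k=1+st[1:,4].argmax(); f=lidfit("wrist",l==k,.060,s)
    a=np.deg2rad(f[2] if f[1][0]<f[1][1] else f[2]-90); d=np.array(s["position"][:2])*1000-f[0]
    print(np.round(f[0],1),np.round(f[1],1),np.rad2deg(a).round(1),"tip in lid frame",(np.cos(a)*d[0]+np.sin(a)*d[1]).round(1),(-np.sin(a)*d[0]+np.cos(a)*d[1]).round(1),s["ft_force"].round(1))
E
python3 -c "from h import *; where()"
```

```text
[ 490.2 -122.5] [135.2  95.5] -18.0 tip in lid frame -38.0 -40.6 [-1.9 -4.6 11.6]
```

The tub is holding still at this force, so I carry on.

Request:
arm_command(steps=[[[-1,0,-3,-0.2,0],[-1,0,-6,-0.4,0],[-1,0,-9,-0.4,0],[-1,0,-12,-0.4,0],[-1,0,-15,-0.4,0],[-1,0,-18,-0.4,0],[-1,0,-21,-0.4,0],[-1,0,-24,-0.4,0],[-1,0,-27,-0.4,0],[-1,0,-30,-0.4,0]]])

```text
time: 22.15
position: [0.4509, -0.1206, 0.0585]
orientation: [0.001, 0.988, -0.157, 0.002]
ft_force: [-1.0, -3.5, 9.9]
gripper_width: -0.0
finger_force: 5.0
```

```bash
python3 -c "from h import *; where()"
```

```text
[ 490.2 -122.6] [134.4  94.8] -18.1 tip in lid frame -38.0 -10.4 [-1.  -3.5  9.9]
```

Request:
arm_command(steps=[[[-1,0,-3,0,0],[-1,0,-6,0,0],[-1,0,-9,0,0],[-1,0,-12,0,0],[-1,0,-15,0,0],[-1,0,-18,0,0],[-1,0,-21,0,0],[-1,0,-24,0,0],[-1,0,-27,0,0],[-1,0,-30,0,0],[-1,0,-33,0,0],[-1,0,-36,0,0]]])

```text
time: 23.4
position: [0.4621, -0.0857, 0.0584]
orientation: [0.0, 0.988, -0.157, 0.002]
ft_force: [-0.3, -0.2, 7.8]
gripper_width: 0.0
finger_force: 3.5
```

```bash
python3 -c "from h import *; where()"
```

```text
[ 489.2 -122.5] [134.7  95.7] -19.6 tip in lid frame -37.8 25.6 [-0.3 -0.2  7.8]
```

Request:
arm_command(steps=[[[-1,0,-3,-0.3,0],[-1,0,-6,-0.3,0],[-1,0,-9,-0.3,0],[-1,0,-12,-0.3,0],[-1,0,-15,-0.3,0],[-1,0,-18,-0.3,0]]])

```text
time: 24.05
position: [0.4673, -0.0686, 0.0584]
orientation: [0.0, 0.988, -0.157, 0.001]
ft_force: [-0.4, -1.2, 6.9]
gripper_width: -0.0001
finger_force: 3.8
```

```bash
python3 -c "from h import *; where()"
```

```text
[ 488.4 -123.1] [135.4  95.4] -20.9 tip in lid frame -39.2 43.4 [-0.4 -1.2  6.9]
```

Request:
arm_command(steps=[[[-1,0,-3,-0.5,0],[-1,0,-6,-0.6,0],[-1,0,-9,-0.6,0],[-1,0,-12,-0.6,0],[-1,0,-15,-0.6,0],[-1,1,-16,-0.6,0],[-1,1,-16,-0.2,0],[-1,1,-16,0.2,0],[-1,1,-16,0.6,0],[-1,1,-16,0.6,0]]])

```text
time: 25.1
position: [0.4725, -0.053, 0.0574]
orientation: [-0.0, 0.988, -0.157, -0.0]
ft_force: [-1.6, 2.3, 8.6]
gripper_width: 0.0
finger_force: 4.5
```

```bash
python3 -c "from h import *; where()"
```

```text
[ 488.6 -122.9] [136.   95.3] -20.9 tip in lid frame -39.9 59.6 [-1.6  2.3  8.6]
```

Request:
arm_command(steps=[[[-1,0,0,-4,0],[-1,0,0,-20,0],[-1,0,0,-60,0],[-1,0,0,-110,0],[-1,0,0,-150,0],[-1,-10,40,-160,0],[-1,-20,80,-160,0],[-1,-30,120,-160,0],[-1,-40,160,-160,0],[-1,-50,200,-160,0],[-1,-60,240,-160,0],[-1,-66,284,-160,0],[-1,-66,284,-160,0],[-1,-66,284,-160,0]]])

```text
time: 26.55
position: [0.3214, -0.303, 0.2167]
orientation: [-0.001, 0.987, -0.158, -0.0]
ft_force: [-0.2, 0.8, 0.2]
gripper_width: 0.0002
finger_force: 0.0
```

Run:
```python
from h import *
im=camera("scene"); a=im[140:300,230:420,::-1]
K,E=cam("top"); t=camera("top")
for n in("mug","tomato","spice_jar"):
    r=regions_of("top",n)[0]; print(n,r["p"],r["rect"])
for r in regions_of("top","tub_lid")[:1]: print(r["p"],lidfit("top",r["region"],.06))
cv2.imwrite("pics/s6.png",cv2.resize(a,None,fx=3.7,fy=3.7,interpolation=cv2.INTER_CUBIC))
```

```text
mug 0.91 [218.4, 205.2, 49.3, 54.5]
tomato 0.89 [400.1, 202.0, 37.2, 33.8]
spice_jar 0.59 [325.5, 129.4, 28.8, 31.9]
0.97 ((488.74713134765625, -122.42083740234375), (138.8384552001953, 99.2114486694336), 67.98466491699219)
```

View pics/s6.png

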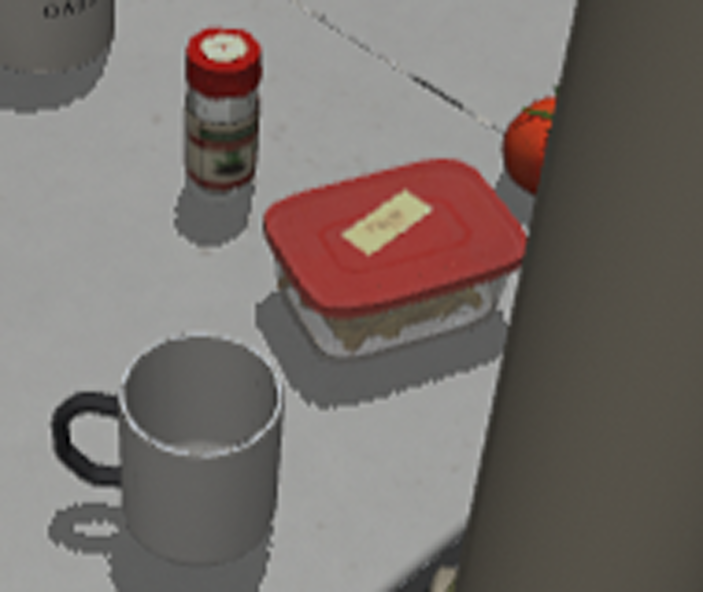

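The lid sits flush and the tub is flat on the surface. The mug, tomato and jar are where they were, and the robot is clear of everything. I won't push the tub back, since the task says not to shove it.

```bash
python3 -c "from plant import *; print(hand_in())"
```

```text
the job is handed in; nothing more can be done
None
```

The lid looks flush all round, pressed near left corner first and then clockwise back to it, and the mug, tomato and jar are unmoved. However, the drag of the fingers turned the tub about 28° clockwise and slid it about 14 mm. The fingertips also slipped off the near edge once, so I redid that side from the near right corner, and the "do not shove" condition was not cleanly met.

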